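# Check a soldered seam with a spring-tipped probe and hold it on the test spot

## Robot

A 6-joint arm with a two-finger parallel gripper is mounted at the origin on the work surface. World frame = base frame: x ahead of the robot, y to its left, z up, the work surface at z = 0. Lengths are in m, angles in rad, forces in N, time in s.
With the tool pointing down it reaches from about 0.35 to 0.975 m from the base axis. Payload 4.9 kg.
Tool frame: the origin (TCP) lies at the very end of the fingers, on their centre line; the grasp point (between the pads) lies 19 mm behind it (manip.grip_depth is the distance from the TCP to the grasp point, in m); z points along the fingers, x is the direction in which the jaws open and shut, and the axes are right-handed (so a half turn about z gives the same grasp; the last joint's range is limited). The gripper opens to 85 mm and grips with 20 to 120 N. Pads are 22 mm wide; open, the fingers measure 114 mm over their backs; the gripper's body (76 mm by 85 mm) begins 54 mm behind the grasp point. The pads swing forward as they close: fully open they stand 13 mm farther back than shut.
Start: joints at [-1.459, 0.053, 1.613, -0, 1.476, -0.119], TCP at [0.143, -0.608, 0.231] pointing down, gripper open.
Joint ranges: [-3.01, 3.01], [-1.01, 2.22], [0.06, 2.58], [-1.02, 4.17], [0.09, 2.62], [-3.14, 3.14]. Speed limits (rad/s): [2.57, 2.57, 3.14, 3.14, 3.14, 3.14].

## Interface

Orientations are given as a unit quaternion [w, x, y, z].
In Python, from plant import manip gives the robot as it stands. The module is installed in compiled form; this text tells all that it offers.
- The arm moves only by the shell command python3 -m crank 'ROWS' [OPENING]. ROWS is JSON, a list of rows, each a list of 4 numbers: the shift along the tool's x, y, z in cm, then the turn about the tool's z in units of 6 degrees (1.0 is 6 degrees). A call has 1 to 10 rows; each row shifts and turns the commanded pose from where the row before left it, along the tool's axes as they then stand; what a row does not reach is not made up. A row lasts 1/12 s, in which the tool goes at most 41.7 mm and 7.16 degrees, less where a joint would pass 70% of its speed; a pose out of reach is approached as far as the arm can. A call with a gripper value outside its range is refused whole. OPENING is the opening, from 0 (shut) to 1 (fully open), set as the call begins (- or left out, the last holds). The fingers move at their own pace and stop on an object; the grip force is fixed at half the most. Time passes only in rows, so rows that do not move let the fingers close. It gives the time, the measured TCP pose, the force and the opening at its end, in the units of the state.
- manip.state(): the state, without advancing time (a new reading comes with each control period).
- manip.grab_frame(name): name is "scene" or "top" or "wrist"; returns a dict with "img" (400x640x3 uint8, red, green, blue), "intrinsics" (3x3 intrinsics, pixels), "position" and "orientation" of the camera in the world. Camera axes: x right, y up, looking along -z (the intrinsics and any distortion apply to the point x, -y, -z); pixel columns grow to the right and rows downward; lengths in m; the calibration is good to about 2 mm. A picture is of the moment at which its call begins. There is no depth.
- manip.job_done(): hands the job in, once; it reports no verdict.
The state is a dict: "time": time; "joint_pos": joint angles; "joint_vel": joint speeds; "joint_efforts": joint torques, N m; "tool_pos": TCP position; "tool_rot": TCP orientation; "contact_force": force on the tool from outside, world axes, zero at the start; "ft_torque": the same for the moment, N m; "gripper_width": opening from 0.0 (shut) to 1.0 (fully open).
Only numpy, scipy, OpenCV 4.12 (cv2) and the standard library are available. Lean on these libraries where they do the work, as an engineer would, in place of code of your own. Each camera call takes 0.05 s, during which the arm holds its last target.

## Task

Take the blue pencil probe out of its stand and, keeping it upright with its spring tip lightly pressed in, run the tip slowly (about 3 cm/s) along the copper seam on the clamped metal case, from the green-marked end round the corner to the plain end. Then lift it off and set the tip on the middle of the yellow-ringed test spot, and finish still holding the probe there: upright, at rest, the spring tip pressed about half-way in. Never press hard, let the probe touch the case anywhere but on the seam and the spot, or disturb the other things on the bench.

Things in the scene. Friction and masses are not known exactly. Their poses are not given: they have to be found in the camera images.
- probe_grip (a point): middle of the probe's grip, a blue cylinder 26 mm across and 60 mm long with thin black rings, reaching from 25 mm below to 35 mm above this point; 70 mm straight above the probe's point (own z runs up along the probe). At the start the probe stands upright and loose in the stand, this point about 80 mm above the table; lift it straight up and out
- probe_point (a point): the very point of the probe: the lower end of its brass tip, 6 mm across with a rounded end, 70 mm below the probe_grip point when the spring is relaxed; own z runs up along the probe
- probe_tip (a joint): how far the brass tip is pushed up into the probe against its spring, m: 0 = fully out, 0.012 = fully in (stop). Pushing it takes 0.4 N to begin, plus 0.4 N per mm: about 2.8 N half-way, about 5.2 N at the stop
- probe: the pencil probe, 118 mm long, about 80 g; origin on its axis at the relaxed tip's point, z up along it. From below: brass tip, steel barrel 16 mm across, steel flange 32 mm across (40 to 45 mm above the point; it rests on the stand), blue grip to 105 mm, black cap 20 mm across to 118 mm
- stand: fixed dark block 80 x 80 mm, 50 mm high, with a pale metal band round its foot and an upright hole 20 mm across in the middle of its top, in which the probe stands: its lowest 40 mm are inside the hole. Origin on the table under its middle, z up
- case: fixed work holder (dark base 180 x 150 x 12 mm) with a pale metal case 160 x 104 mm clamped between two lower steel jaws; the case's flat level top, its highest part, is 50 mm above the table. Origin on the table under its middle, x along the 160 mm side, z up. A flush copper-coloured L-shaped seam 4 mm wide lies on the top: a 100 mm leg along x, then a 60 mm leg along y
- seam_start (a point): start of the seam on the case's top face, the free end of the 100 mm leg, beside the green bar mark (12 x 22 mm) just beyond it; case frame (55, -30, 50) mm
- seam_corner (a point): corner of the L-shaped seam on the top face; case frame (-45, -30, 50) mm
- seam_end (a point): plain end of the seam on the top face, the free end of the 60 mm leg; case frame (-45, 30, 50) mm
- spot (a point): centre of the marked test spot on the top face: a white dot 10 mm across with a small dark centre and a yellow ring 20 mm across; case frame (35, 22, 50) mm
- parts_tray: bystander: loose white tray of small compartments, 200 x 140 x 22 mm, origin under its centre
- dome: bystander: loose glass dust dome, 90 mm across, 62 mm high, origin under its centre
- jar: bystander: loose small clear jar with blue cap, 44 mm across, 55 mm high, origin under its centre
- driver: bystander: loose screwdriver with yellow handle, 140 mm long, lying along its own x, origin under its middle
- brush: bystander: loose small brush, 150 mm long, lying along its own x, origin under its middle
- loupe: bystander: loose black eyepiece, 32 mm across, 30 mm high, origin under its centre
- tweezers: bystander: loose steel tweezers, 120 mm long, lying along their own x, origin under their middle
Not all that is in view belongs to the job. What is shaped like the probe but red or turquoise is not meant.

How it is judged:
By the outcome, as a careful person would: the job done as asked, in the order asked, and still so for the second after the job is handed in, while the arm keeps its last pose, push and grip.
It also fails if it takes over 61 s, if anything falls off the work surface, if the arm or the gripper's body presses on something with over 40 N, if the wrist force passes 120 N, or if a joint passes its speed limit or range.

## Working session

There is one attempt and no reset: what is moved stays moved. The work goes in short steps, Python scripts to look and compute and a shell command to move; the robot and the scene stay as the last step left them, time stands still between calls to the robot, and variables do not carry over. Pictures are saved under pics/ and viewed, and the job is handed in when it is done.

```bash
mkdir -p pics; cat > h.py <<'E'
import numpy as np, cv2
from scipy.spatial.transform import Rotation as R
from plant import manip
def q2R(q): return R.from_quat([q[1],q[2],q[3],q[0]]).as_matrix()
def grab(n,save=None):
    f=manip.grab_frame(n)
    if save: cv2.imwrite('pics/'+save+'.png',f['img'][:,:,::-1])
    np.savez('last_'+n+'.npz',img=f['img'],K=np.array(f['intrinsics']),p=np.array(f['position']),q=np.array(f['orientation']))
    return f
def load(n): 
    f=np.load('last_'+n+'.npz'); return f
def ray(f,u,v):
    d=np.linalg.inv(f['K'])@[u,v,1]; d=np.array([d[0],-d[1],-d[2]]); return f['p'],q2R(f['q'])@d
def onz(f,u,v,z):
    p,d=ray(f,u,v); return p+d*(z-p[2])/d[2]
def proj(f,X):
    c=q2R(f['q']).T@(np.array(X)-f['p']); c=np.array([c[0],-c[1],-c[2]]); k=f['K']@c; return k[:2]/k[2]
def crop(f,name,u,v,w,h,s):
    im=f['img'][max(0,v):v+h,max(0,u):u+w,::-1]; cv2.imwrite('pics/'+name+'.png',cv2.resize(im,None,fx=s,fy=s,interpolation=cv2.INTER_CUBIC))
E
python3 - <<'E'
from h import *
for n in ['scene','top','wrist']:
    f=grab(n,n+'0'); print(n,f['position'],f['orientation'],[k for k in f],f['intrinsics'])
s=manip.state(); print(s, manip.grip_depth)
E
```

```text
scene [ 1.32198854 -0.27143422  0.75347355] [0.73572575 0.36036198 0.23891563 0.52131198] ['img', 'intrinsics', 'position', 'orientation'] [[380.56737192   0.         318.83511241]
 [  0.         380.56737192 197.98818852]
 [  0.           0.           1.        ]]
top [0.3185509  0.0657001  1.42797165] [ 0.70501565  0.05370062 -0.05752892 -0.70481175] ['img', 'intrinsics', 'position', 'orientation'] [[449.56618187   0.         321.32347596]
 [  0.         449.56618187 203.99953328]
 [  0.           0.           1.        ]]
wrist [ 0.22282226 -0.58872903  0.37390341] [ 0.77338404 -0.12692481  0.10250986 -0.61258383] ['img', 'intrinsics', 'position', 'orientation'] [[303.63937129   0.         322.4929776 ]
 [  0.         303.63937129 201.04693104]
 [  0.           0.           1.        ]]
{'time': 0.15, 'joint_pos': array([-1.45898368e+00,  5.32375296e-02,  1.61401662e+00,  2.18148430e-05,
        1.47601154e+00, -1.19045708e-01]), 'joint_vel': array([ 0.0017711 , -0.00210886, -0.00408787,  0.00156872,  0.0006959 ,
       -0.00014669]), 'joint_efforts': array([ 4.90733964e-04, -3.94242489e+01, -3.70722592e+01, -2.05577243e-05,
        4.65593679e-03, -2.78335669e-06]), 'tool_pos': array([ 0.14293002, -0.60791841,  0.23030269]), 'tool_rot': array([-6.01293985e-04,  7.83840005e-01, -6.20962274e-01, -5.81660721e-04]), 'contact_force': array([ 0.87470709,  0.14362486, -0.04139151]), 'ft_torque': array([ 0.02778135, -0.00286068, -0.0277819 ]), 'gripper_width': 0.9960623064326531} 0.0187
```

View pics/scene0.png

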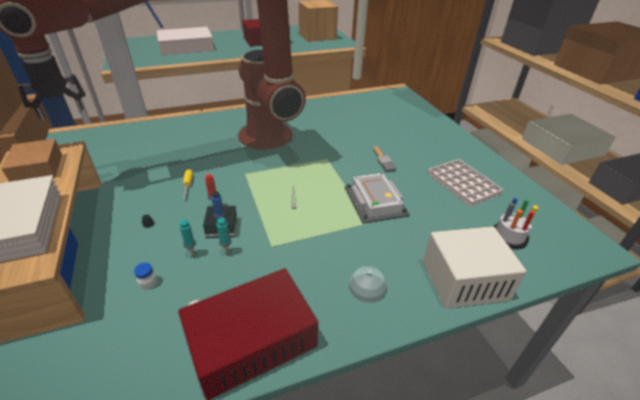

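View pics/top0.png

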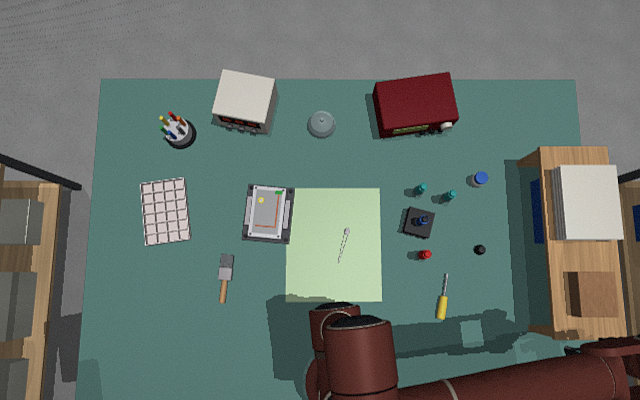

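View pics/wrist0.png

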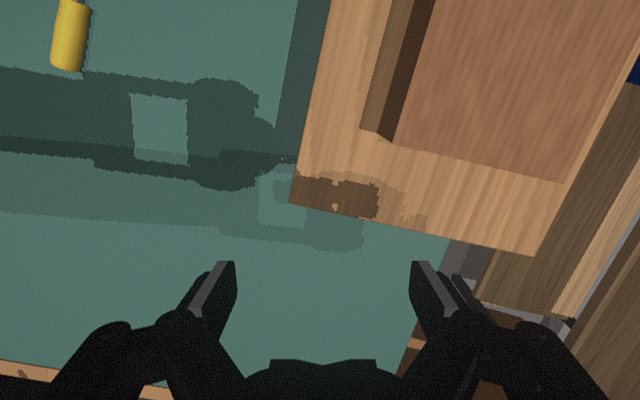

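The top view shows the stand with a dark-blue probe at (419,222). The lookalikes are red at (425,254) and turquoise at (421,188) and (451,195). The blue one in the stand fits the description. The case is at (268,212). I'll enlarge both to confirm.

```bash
python3 - <<'E'
from h import *
f=load('top'); crop(f,'t_stand',390,175,80,90,6); crop(f,'t_case',232,172,72,80,7)
f=load('scene'); crop(f,'s_stand',165,165,90,100,6); crop(f,'s_case',340,165,80,65,8)
E
```

```text
(no output)
```

View pics/t_stand.png

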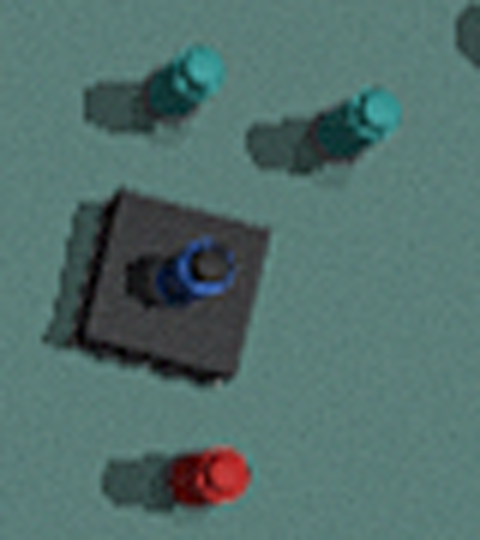

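View pics/t_case.png

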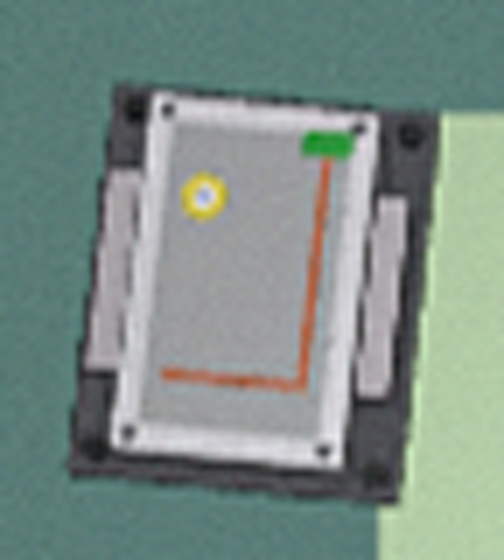

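View pics/s_stand.png

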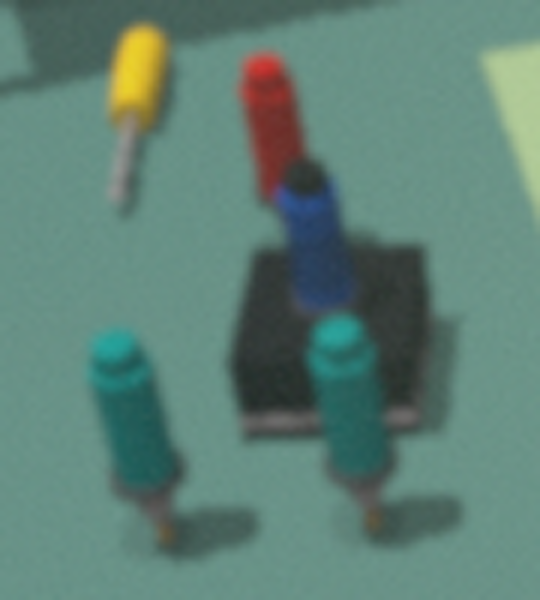

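View pics/s_case.png

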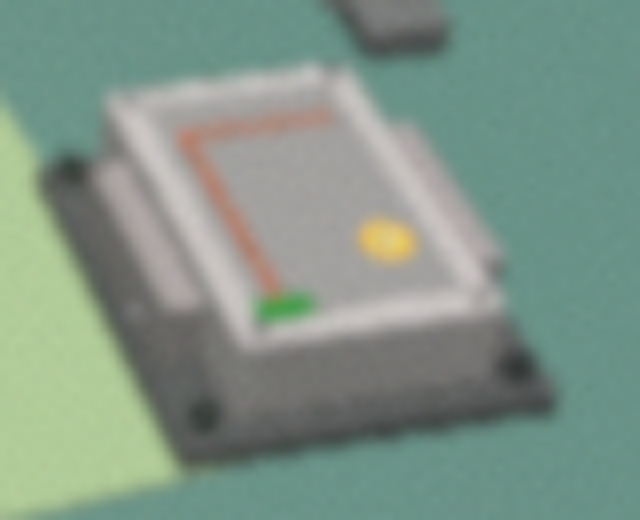

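Confirmed: the blue probe with the black cap stands in the dark block. In the case crop, the spot is at (204,196), the seam corner at (304,387), the seam end at (163,374) and the green bar at (327,145).

```bash
cat > fit.py <<'E'
from h import *
def fit2(obs):  # obs list (case xy mm, world xy)
    A=np.array([o[0] for o in obs],float)/1000; B=np.array([o[1] for o in obs])
    a=A-A.mean(0); b=B-B.mean(0)
    th=np.arctan2((a[:,0]*b[:,1]-a[:,1]*b[:,0]).sum(),(a*b).sum())
    c,s=np.cos(th),np.sin(th); Rm=np.array([[c,-s],[s,c]]); t=B.mean(0)-Rm@A.mean(0)
    return th,t,Rm,(B-(A@Rm.T+t))
E
python3 - <<'E'
from fit import *
def o(x,u0,s): return u0+(x+.5)/s-.5
T=load('top');S=load('scene')
def P(f,x,y,u0,v0,s,z): return onz(f,o(x,u0,s),o(y,v0,s),z)[:2]
tc={(35,22):(204,196),(-45,-30):(304,387),(-45,30):(163,374),(80,52):(155,93),(80,-52):(380,113),(-80,-52):(340,467),(-80,52):(110,448)}
th,t,Rm,r=fit2([(k,P(T,*v,232,172,7,.05)) for k,v in tc.items()]); print('top',np.degrees(th),t,(r*1e3).round(1).tolist())
sc={(35,22):(389,240),(-45,-30):(187,137),(-45,30):(330,115),(80,52):(500,297),(80,-52):(245,345),(-80,-52):(110,97),(-80,52):(340,68)}
th,t,Rm,r=fit2([(k,P(S,*v,340,165,8,.05)) for k,v in sc.items()]); print('scene',np.degrees(th),t,(r*1e3).round(1).tolist())
print('cap top',P(T,211,263,390,175,6,.128), 'scene',P(S,303,178,165,165,6,.126))
for z,v in ((.05,[(122,190),(270,230),(233,383),(85,337)]),):
    q=[P(T,*x,390,175,6,z) for x in v]; print('stand',np.mean(q,0),np.array(q).round(3).tolist())
print('red',P(T,225,470,390,175,6,.115),'turq',P(T,202,68,390,175,6,.115),P(T,380,108,390,175,6,.115))
E
```

```text
top -5.456429569727113 [0.51400152 0.22724575] [[0.2, 0.6], [-0.3, -0.9], [-0.3, 1.4], [-0.9, -2.1], [0.0, 1.0], [1.4, 1.3], [-0.2, -1.4]]
scene -5.120421008047108 [0.51890927 0.22840099] [[-0.8, 1.1], [0.2, 1.1], [-0.8, 1.8], [-5.1, -1.9], [-0.8, 0.1], [3.0, 2.2], [4.3, -4.3]]
cap top [ 0.48260351 -0.24303816] scene [ 0.49234621 -0.24431045]
stand [ 0.48121697 -0.24389498] [[0.53, -0.217], [0.51, -0.293], [0.431, -0.271], [0.454, -0.195]]
red [ 0.38308619 -0.24925757] turq [ 0.58180669 -0.24518782] [ 0.5616861  -0.33280426]
```

```bash
python3 -m crank '[[-1.5,0,-0.5,0],[-3,0,-0.5,0],[-3.5,0,-0.5,0],[-3.5,0,-0.5,0],[-3.5,0,-0.5,0],[-3.5,0,-0.5,0],[-3.5,0,0,0],[-3,0,0,0],[-2,-1,0,0],[-0.6,-2,0,0]]' 0.65; python3 -m crank '[[0,-3,0,0],[0,-3.5,0,0],[0,-3.8,0,0],[0,-4,0,0],[0,-4,0,0],[0,-4,0,0],[0,-4,0,0],[0,-3.5,0,0],[0,-2.5,0,0],[0,-1,0,0]]'
```

```text
time: 0.98
tool_pos: [0.1079, -0.3312, 0.2611]
tool_rot: [0.001, 0.783, -0.622, 0.0]
contact_force: [-0.3, -0.5, -0.4]
gripper_width: 0.646
time: 1.82
tool_pos: [0.4356, -0.2553, 0.2606]
tool_rot: [-0.0, 0.785, -0.62, -0.001]
contact_force: [0.7, 0.3, -0.6]
gripper_width: 0.652
```

```bash
python3 -m crank '[[0,-1.5,0,0],[0,-2,0,0.3],[0,-1.3,0,0.8],[0,0,0,1],[0,0,0,0.7],[0,0,0,0.3],[0,0,0,0]]'; python3 - <<'E'
from h import *
f=grab('wrist','wrist1'); print(f['position']); s=manip.state(); print(s['tool_pos'],q2R(s['tool_rot']).round(4))
print(proj(f,[.4826,-.2430,.128]))
E
```

```text
time: 2.4
tool_pos: [0.4794, -0.2463, 0.261]
tool_rot: [-0.0, -0.673, 0.74, 0.0]
contact_force: [0.0, -0.2, 0.2]
gripper_width: 0.649
[ 0.56122042 -0.25386112  0.40464771]
[ 0.47942109 -0.24635989  0.26107684] [[-9.350e-02 -9.956e-01 -6.000e-04]
 [-9.956e-01  9.350e-02  1.000e-04]
 [-0.000e+00  6.000e-04 -1.000e+00]]Traceback (most recent call last):
  File "<stdin>", line 3, in <module>
  File "h.py", line 17, in proj
    c=q2R(f['q']).T@(np.array(X)-f['p']); c=np.array([c[0],-c[1],-c[2]]); k=f['K']@c; return k[:2]/k[2]
          ~^^^^^
KeyError: 'q'
```

View pics/wrist1.png

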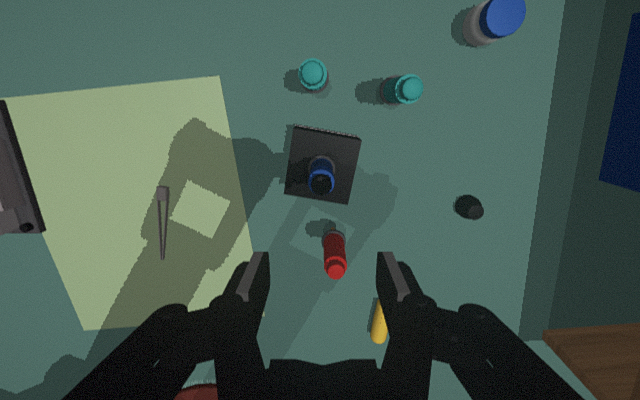

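Wrist view: the blue probe's cap is at about (321,182), the red lookalike at (335,255), and the fingers sit on column 322. I'll measure the cap in an enlarged crop.

```bash
python3 - <<'E'
from h import *
f=load('wrist'); print(f['q'],proj(f,[.4826,-.2430,.128])); crop(f,'w1c',275,110,100,110,6)
E
```

```text
[-0.66368181  0.10972118 -0.12170497  0.7298463 ] [319.36486017 185.83373394]
```

View pics/w1c.png

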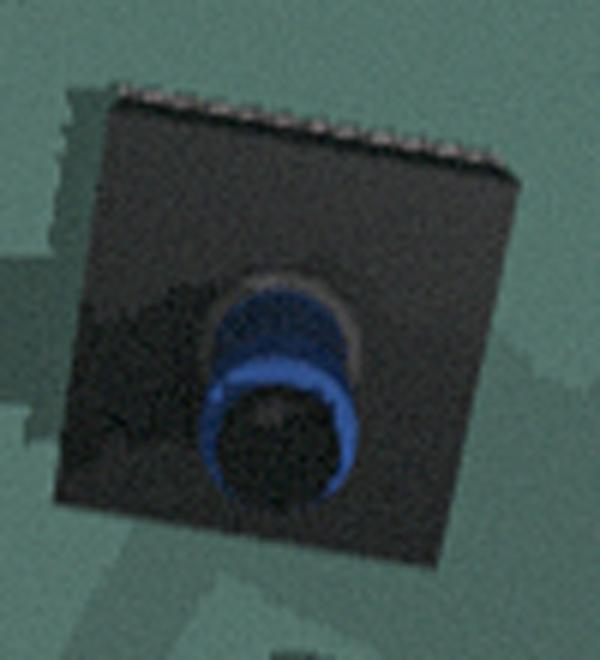

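```bash
python3 - <<'E'
from h import *
f=load('wrist'); g=lambda x,y,z: onz(f,275+(x+.5)/6-.5,110+(y+.5)/6-.5,z)[:2]
print('cap',g(278,447,.128),'grip top',g(280,428,.115),'flange',g(284,345,.055))
q=np.array([g(*p,.05) for p in [(112,105),(517,182),(437,568),(57,500)]]); print(q.mean(0),[np.linalg.norm(q[i]-q[i-1]) for i in range(4)])
p=np.array([.483,-.2445]); s=manip.state(); print(q2R(s['tool_rot']).T@np.r_[p-s['tool_pos'][:2],0]*100)
E
```

```text
cap [ 0.48417121 -0.24462846] grip top [ 0.48374121 -0.24483454] flange [ 0.48429423 -0.24535593]
[ 0.48308058 -0.24458856] [np.float64(0.07974704115677725), np.float64(0.0788333484745338), np.float64(0.07990299078887939), np.float64(0.07922632136731214)]
[-2.18642006e-01 -3.38929884e-01 -2.06161577e-04]
```

```bash
python3 -m crank '[[-0.2,-0.42,1,0],[0,0,2.5,0],[0,0,3,0],[0,0,3.3,0],[0,0,3.3,0],[0,0,2.5,0],[0,0,1.5,0],[0,0,0.5,0],[0,0,0,0]]'; python3 - <<'E'
from h import *
f=grab('wrist','wrist2')
E
```

```text
time: 3.2
tool_pos: [0.4831, -0.2436, 0.083]
tool_rot: [-0.0, -0.673, 0.739, 0.002]
contact_force: [-0.2, 0.1, -0.2]
gripper_width: 0.648
```

View pics/wrist2.png

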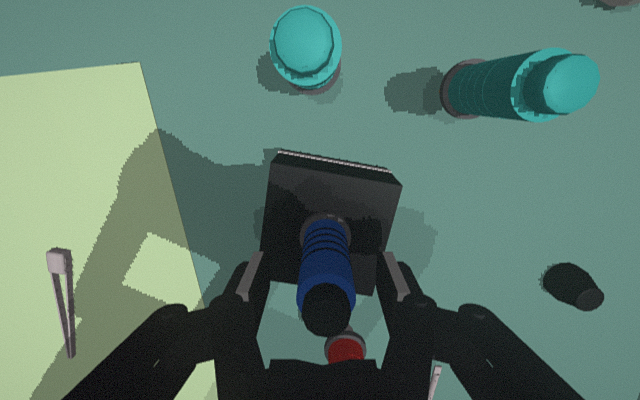

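The probe is centred between the fingers (probe column about 326, finger midpoint 324). Lowering, then closing.

```bash
python3 -m crank '[[-0.05,-0.05,0.7,0],[0,0,0.8,0],[0,0,0.4,0],[0,0,0,0]]'; python3 -m crank '[[0,0,0,0],[0,0,0,0],[0,0,0,0],[0,0,0,0],[0,0,0,0],[0,0,0,0],[0,0,0,0],[0,0,0,0]]' 0 ; python3 - <<'E'
from h import *
f=grab('wrist','wrist3'); print(manip.state())
E
```

```text
time: 3.58
tool_pos: [0.4845, -0.2437, 0.0654]
tool_rot: [-0.0, -0.673, 0.739, 0.001]
contact_force: [0.3, 0.2, 0.2]
gripper_width: 0.651
time: 4.25
tool_pos: [0.4853, -0.2443, 0.0669]
tool_rot: [0.0, -0.673, 0.739, -0.001]
contact_force: [-0.9, -0.3, 2.3]
gripper_width: 0.289
{'time': 4.3, 'joint_pos': array([-6.03413858e-01,  2.05673164e-02,  1.93556291e+00, -7.70613434e-06,
        1.18441198e+00,  1.06125407e+00]), 'joint_vel': array([ 0.00080151,  0.00038652, -0.00135805, -0.00102918,  0.00164018,
       -0.00024967]), 'joint_efforts': array([ 1.27590769e-01, -3.17559099e+01, -3.08020413e+01,  2.32293969e-02,
        1.75093208e-02,  4.68158487e-04]), 'tool_pos': array([ 0.48531749, -0.24435014,  0.06688512]), 'tool_rot': array([ 1.15710056e-04, -6.73152600e-01,  7.39503416e-01, -5.12330984e-04]), 'contact_force': array([-0.42974809, -0.15585873,  4.00172643]), 'ft_torque': array([-0.04642421, -0.01365368,  0.01821837]), 'gripper_width': 0.28783223110579237}
```

View pics/wrist3.png

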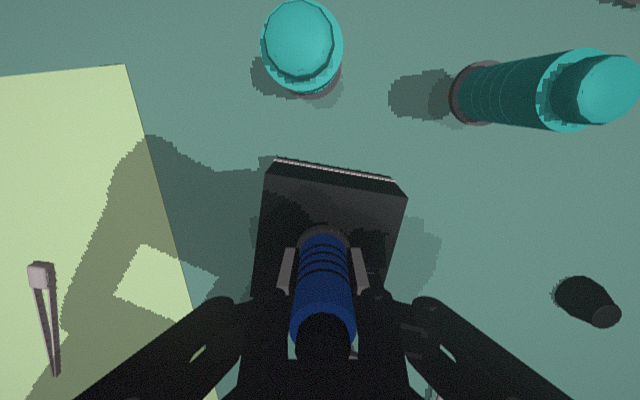

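```bash
python3 -m crank '[[0,0,-0.3,0],[0,0,-0.7,0],[0,0,-1,0],[0,0,-1.2,0],[0,0,-1.5,0],[0,0,-2,0],[0,0,-2.5,0],[0,0,-2.5,0],[0,0,-1.5,0],[0,0,-0.5,0]]'; python3 -m crank '[[0,0,0,0],[0,0,0,0]]'; python3 - <<'E'
from h import *
f=grab('wrist','wrist4');f=grab('scene','scene4'); print(manip.state()); crop(f,'s4',150,120,130,120,5)
E
```

```text
time: 5.13
tool_pos: [0.4864, -0.245, 0.2084]
tool_rot: [0.001, -0.673, 0.739, -0.003]
contact_force: [0.6, -0.3, 0.5]
gripper_width: 0.293
time: 5.3
tool_pos: [0.4846, -0.2438, 0.203]
tool_rot: [-0.0, -0.673, 0.739, 0.0]
contact_force: [0.5, 0.9, -1.7]
gripper_width: 0.29
{'time': 5.4, 'joint_pos': array([-6.03392851e-01, -1.24395737e-01,  1.83552149e+00,  3.55049294e-05,
        1.43355112e+00,  1.06122832e+00]), 'joint_vel': array([-4.79415167e-05,  7.29855762e-03,  4.48722089e-03,  1.23430940e-04,
       -2.57888649e-04,  1.11435441e-03]), 'joint_efforts': array([ 1.09046002e-02, -3.22283185e+01, -3.76867139e+01,  1.61703529e-04,
       -1.97681118e-03,  1.16242461e-05]), 'tool_pos': array([ 0.48407887, -0.24346848,  0.2015409 ]), 'tool_rot': array([-3.32818379e-04, -6.73166290e-01,  7.39489531e-01,  1.50587126e-03]), 'contact_force': array([-1.02484987, -0.69700347, -0.62494335]), 'ft_torque': array([-0.02022459,  0.00336369, -0.00579923]), 'gripper_width': 0.2910466157025535}
```

View pics/wrist4.png

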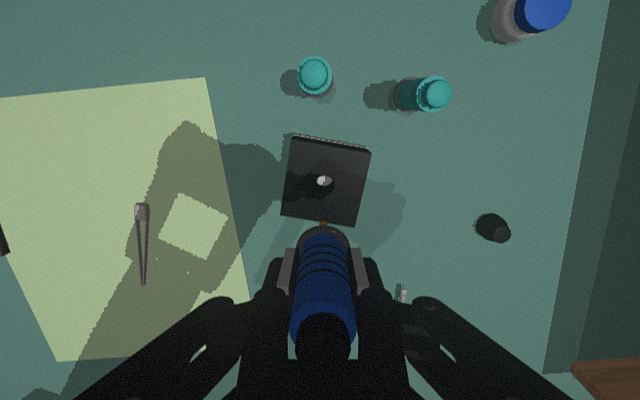

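View pics/s4.png

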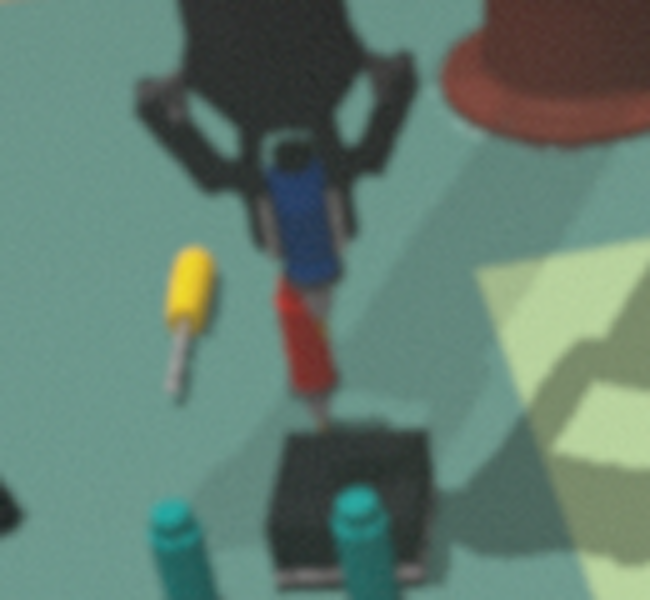

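The probe is held and upright, with the brass tip showing in the wrist view near (322,222). Next I'll check the tip position and the tilt.

```bash
python3 - <<'E'
from h import *
f=load('wrist'); crop(f,'w4c',272,205,100,160,4)
s=manip.state(); Rm=q2R(s['tool_rot']); p=s['tool_pos']
for d in (-.061,-.048,.0,.012,.017,.025,.050,.057): print(d,proj(f,p+Rm@[0,0,d]))
E
```

```text
-0.061 [323.0212436  346.49982563]
-0.048 [322.9668236  320.74871764]
0.0 [322.83662907 259.14171395]
0.012 [322.81462154 248.72792624]
0.017 [322.80627104 244.77653651]
0.025 [322.79378628 238.8688494 ]
0.05 [322.76053801 223.13603403]
0.057 [322.75252223 219.34303079]
```

View pics/w4c.png

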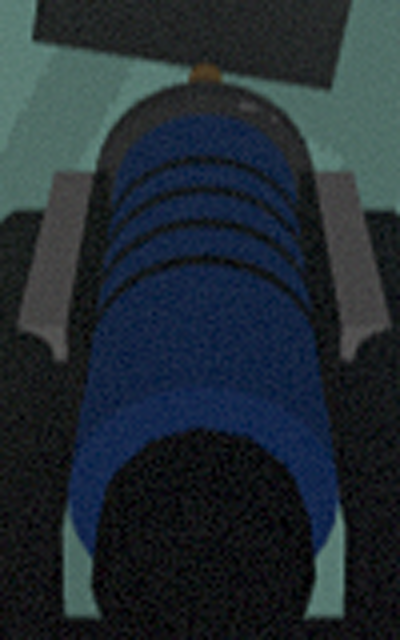

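```bash
python3 -m crank '[[-1,0,0,0],[-2,0,0,0],[-3,0,0,0],[-3.5,0,0,0],[-3.5,-0.5,0,0],[-3.5,-0.5,0,0],[-3.5,-0.5,0,0],[-3.5,-0.5,0,0],[-3.5,-0.5,0,0],[-3.5,-0.5,0,0]]'; python3 -m crank '[[-3.5,-0.5,0,0],[-3.5,-0.5,0,0],[-2.5,-0.2,0,0],[-2,0,0,0],[-1,0,0,0],[-0.5,0,0,0],[0,0,0,0],[0,0,0,0],[0,0,0,0],[0,0,0,0]]';  python3 - <<'E'
from h import *
f=grab('wrist','wrist5');print(manip.state()); 
f=load('wrist'); crop(f,'w5a',200,50,200,190,4)
E
```

```text
time: 6.23
tool_pos: [0.5426, 0.0592, 0.2021]
tool_rot: [-0.001, -0.673, 0.739, 0.001]
contact_force: [0.5, 0.1, -0.4]
gripper_width: 0.292
time: 7.07
tool_pos: [0.5675, 0.184, 0.2033]
tool_rot: [-0.0, -0.673, 0.74, -0.0]
contact_force: [-1.2, -0.1, -1.0]
gripper_width: 0.287
{'time': 7.1167, 'joint_pos': array([ 1.89062480e-01,  4.58294529e-03,  1.70899748e+00, -2.03175619e-04,
        1.42795903e+00,  1.85515200e+00]), 'joint_vel': array([ 0.00269366,  0.00037453, -0.0014869 ,  0.00149855,  0.00138816,
        0.00193704]), 'joint_efforts': array([ 1.10975588e-01, -3.70770979e+01, -3.68893754e+01,  3.93316572e-03,
        2.48606593e-03, -9.92965761e-04]), 'tool_pos': array([0.56756026, 0.18409035, 0.20338098]), 'tool_rot': array([-2.97501963e-05, -6.72636508e-01,  7.39973052e-01, -9.96670779e-05]), 'contact_force': array([-0.29652348, -0.29383609, -0.63162629]), 'ft_torque': array([-0.02561537, -0.05764677, -0.00397929]), 'gripper_width': 0.28942596296951584}
```

View pics/wrist5.png

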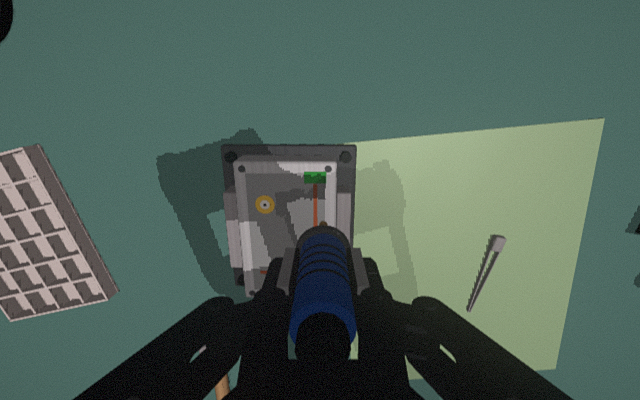

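```bash
python3 -m crank '[[0,1,0,0],[0,2.5,0.5,0],[0,3,1,0],[0,3,1,0],[0,1.5,1,0],[0,0.5,0.5,0],[0,0,0,0],[0,0,0,0],[0,0,0,0],[0,0,0,0]]';  python3 - <<'E'
from h import *
f=grab('wrist','wrist6');print(manip.state()['tool_pos']); 
f=load('wrist'); crop(f,'w6a',200,40,190,190,4)
E
```

```text
time: 7.95
tool_pos: [0.4544, 0.1958, 0.1644]
tool_rot: [0.001, -0.673, 0.74, -0.0]
contact_force: [-0.1, 0.2, -1.2]
gripper_width: 0.29
[0.45427914 0.19582041 0.16423036]
```

View pics/wrist6.png

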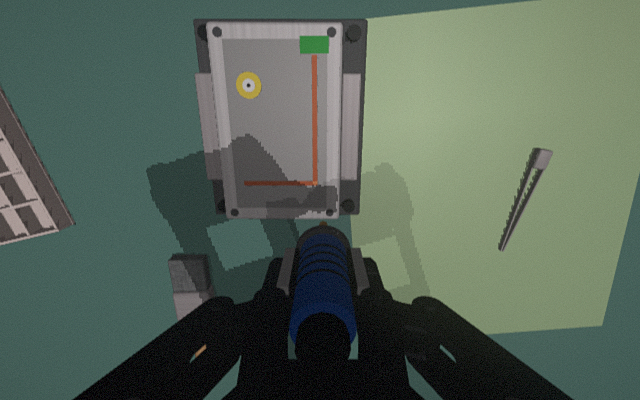

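View pics/w6a.png

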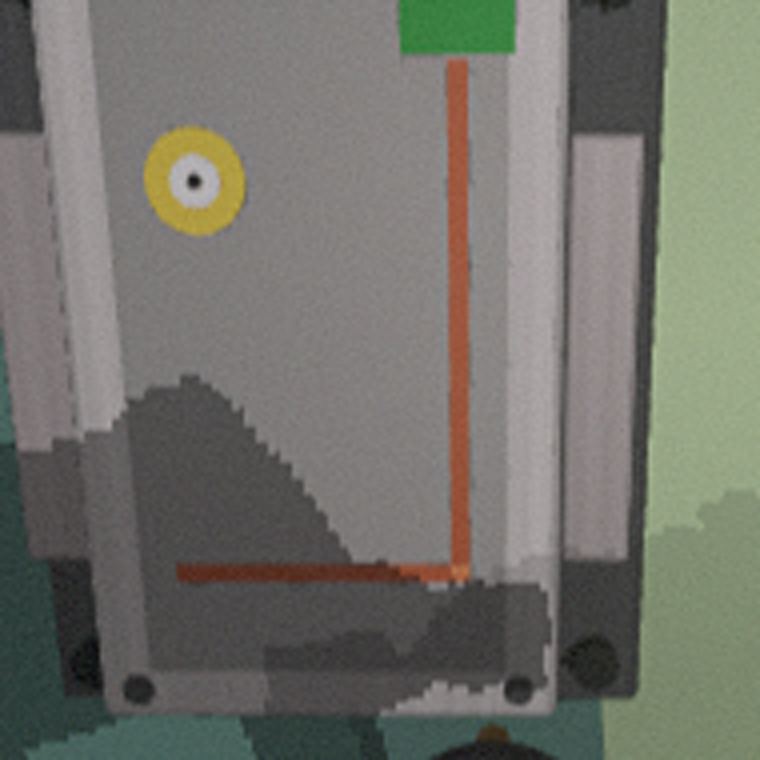

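Wrist crop: seam start (457,60), corner (460,572), end (178,572), spot (194,181), brass tip (493,728).

```bash
python3 - <<'E'
from fit import *
f=load('wrist'); g=lambda x,y: onz(f,200+(x+.5)/4-.5,40+(y+.5)/4-.5,.05)[:2]
ob={(55,-30):(457,60),(-45,-30):(460,572),(-45,30):(178,572),(35,22):(194,181)}
th,t,Rm,r=fit2([(k,g(*v)) for k,v in ob.items()]); print(np.degrees(th),t,(r*1e3).round(2).tolist())
W={k:Rm@(np.array(k)/1000)+t for k in ob}; print(W)
np.savez('case.npz',th=th,t=t)
s=manip.state(); T=q2R(s['tool_rot']); p=s['tool_pos']
print(p,np.degrees(np.arctan2(T[1,0],T[0,0])),s['tool_rot'])
for k,v in W.items(): print(k, (T.T@np.r_[v-p[:2],0]*100).round(2))
# tip edge: brass visible top edge
for y in (0,.001,.002,.003):
  for d in (.053,.055,.057):
    pts=[proj(f,p+T@[0.0+.003*np.cos(a)*np.cos(b),y+.003*np.sin(a)*np.cos(b),d-.003+.003*np.sin(b)]) for a in np.linspace(0,6.28,25) for b in np.linspace(0,1.57,8)]
    print(y,d,min(q[1] for q in pts).round(2))
crop(f,'w6b',300,210,50,40,12)
E
```

```text
-5.660262287888294 [0.51486461 0.2283814 ] [[1.63, -0.72], [-0.6, -0.63], [-0.67, 1.46], [-0.35, -0.11]]
{(55, -30): array([0.56663755, 0.19310305]), (-45, -30): array([0.46712513, 0.20296601]), (-45, 30): array([0.47304291, 0.26267346]), (35, 22): array([0.55186381, 0.2468221 ])}
[0.45427914 0.19582041 0.16423036] -95.4136274850448 [ 6.36713271e-04 -6.72924252e-01  7.39711032e-01 -3.65504683e-04]
(55, -30) [ -0.79 -11.21   0.02]
(-45, -30) [-0.83 -1.21  0.  ]
(-45, 30) [-6.83 -1.24  0.  ]
(35, 22) [-6.   -9.23  0.02]
0 0.053 218.82
0 0.055 217.74
0 0.057 216.68
0.001 0.053 220.16
0.001 0.055 219.07
0.001 0.057 218.0
0.002 0.053 221.49
0.002 0.055 220.39
0.002 0.057 219.31
0.003 0.053 222.82
0.003 0.055 221.71
0.003 0.057 220.62
```

View pics/w6b.png

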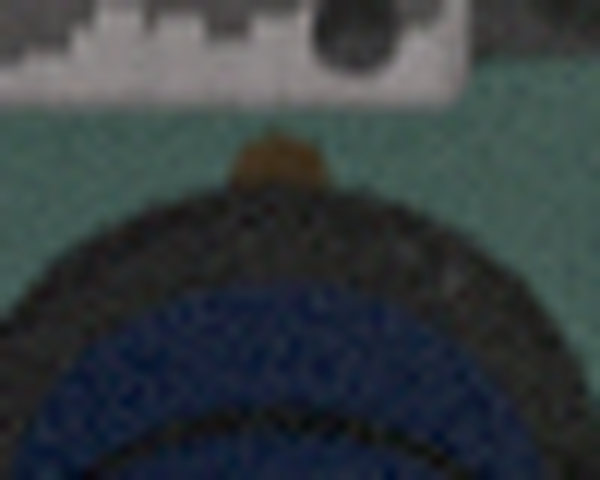

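```bash
python3 - <<'E'
from fit import *
f=load('wrist'); g=lambda x,y: onz(f,200+(x+.5)/4-.5,40+(y+.5)/4-.5,.05)[:2]
ob={(57,-30):(457,60),(-45,-30):(460,572),(-45,32):(178,572),(35,22):(194,181)}
th,t,Rm,r=fit2([(k,g(*v)) for k,v in ob.items()]); print(np.degrees(th),t,(r*1e3).round(2).tolist())
np.savez('case.npz',th=th,t=t)
s=manip.state(); T=q2R(s['tool_rot']); p=s['tool_pos']
print(p,np.degrees(np.arctan2(T[1,0],T[0,0])))
for k in [(55,-30),(-45,-30),(-45,30),(35,22)]:
  v=Rm@(np.array(k)/1000)+t; print(k,v, (T.T@np.r_[v-p[:2],0]*100).round(2))
E
```

```text
-5.493536419844446 [0.51431325 0.22793213] [[0.09, -0.23], [-0.12, -0.04], [-0.22, 0.04], [0.25, 0.23]]
[0.45427914 0.19582041 0.16423036] -95.4136274850448
(55, -30) [0.56618863 0.19280458] [ -0.76 -11.17   0.02]
(-45, -30) [0.46664793 0.20237793] [-0.77 -1.17  0.  ]
(-45, 30) [0.47239194 0.26210235] [-6.77 -1.18  0.  ]
(35, 22) [0.55125863 0.24648041] [-5.96 -9.18  0.02]
```

```bash
python3 -m crank '[[0,-1,0,0],[-0.3,-2.5,0,0],[-0.3,-3,0,0],[-0.16,-3,0,0],[0,-1.5,0.5,0],[0,-0.37,1,0],[0,0,1.4,0],[0,0,1.2,0],[0,0,0.6,0],[0,0,0.2,0]]'; python3 -m crank '[[0,0,0,0],[0,0,0,0],[0,0,0,0]]';  python3 - <<'E'
from h import *
f=grab('wrist','wrist7');print(manip.state()['tool_pos']); 
f=load('wrist'); crop(f,'w7a',260,160,120,90,6)
E
```

```text
time: 8.83
tool_pos: [0.5645, 0.1926, 0.1113]
tool_rot: [-0.002, -0.673, 0.739, 0.001]
contact_force: [-0.2, 0.4, -0.4]
gripper_width: 0.284
time: 9.08
tool_pos: [0.5672, 0.193, 0.1153]
tool_rot: [0.001, -0.673, 0.739, -0.0]
contact_force: [0.2, 1.3, -1.0]
gripper_width: 0.29
[0.56737094 0.19300842 0.1154486 ]
```

View pics/w7a.png

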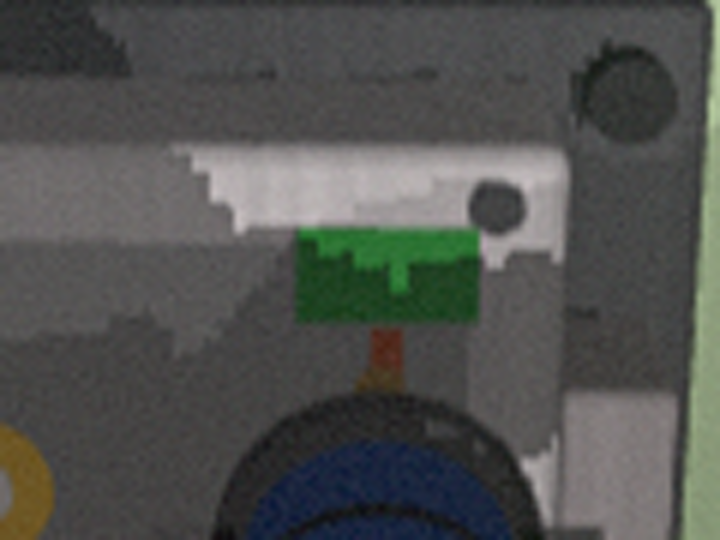

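```bash
python3 - <<'E'
from fit import *
f=load('wrist'); g=lambda x,y: onz(f,260+(x+.5)/6-.5,160+(y+.5)/6-.5,.05)[:2]
s=manip.state(); T=q2R(s['tool_rot']); p=s['tool_pos']
c=np.load('case.npz'); Rm=np.array([[np.cos(c['th']),-np.sin(c['th'])],[np.sin(c['th']),np.cos(c['th'])]])
tc=lambda v:(Rm.T@(v-c['t'])*1000).round(2)
print('strip edge',tc(g(387,328)),'green corners',[tc(g(*q)) for q in ((297,228),(479,228),(297,322),(479,322))],'hole')
print('tcp',tc(p[:2]))
for y in (.001,.002,.003):
  for d in (.054,.057):
    pts=[proj(f,p+T@[.003*np.cos(a)*np.cos(b),y+.003*np.sin(a)*np.cos(b),d-.003+.003*np.sin(b)]) for a in np.linspace(0,6.28,25) for b in np.linspace(0,1.57,8)]
    print(y,d,min(q[1] for q in pts).round(2),np.mean([q[0] for q in pts]))
crop(f,'w7b',305,200,40,30,18)
E
```

```text
strip edge [ 56.65 -30.24] green corners [array([ 69.56, -19.32]), array([ 69.62, -41.3 ]), array([ 57.41, -19.18]), array([ 57.47, -41.54])] hole
tcp [ 56.16 -29.68]
0.001 0.054 219.33 323.40310713260953
0.001 0.057 217.72 323.3962299278144
0.002 0.054 220.66 323.4020453645792
0.002 0.057 219.03 323.39519242568235
0.003 0.054 221.99 323.4009868112026
0.003 0.057 220.34 323.39415802344575
```

View pics/w7b.png

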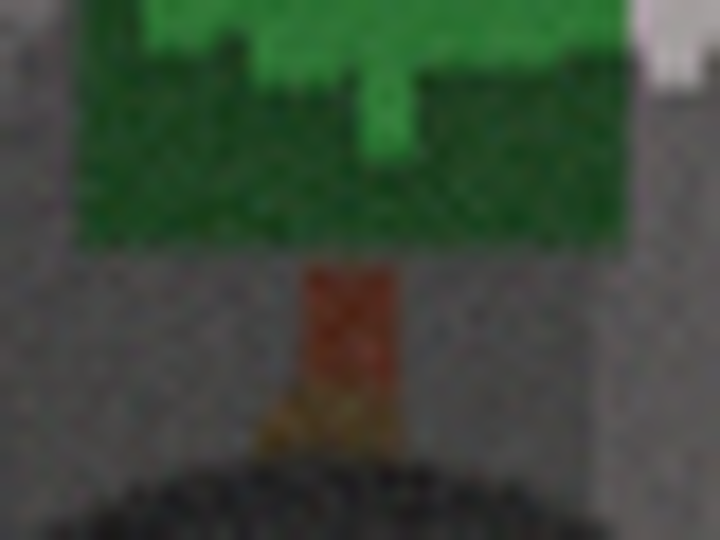

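```bash
cat > avg.py <<'E'
from h import *
import sys
F=[];P=[]
for i in range(int(sys.argv[1])):
    f=manip.grab_frame('wrist'); s=manip.state(); F.append(s['contact_force']);P.append(s['tool_pos'])
F=np.array(F);P=np.array(P)
print(s['time'],'F',F.mean(0).round(2),'sd',F.std(0).round(2),'P',(P.mean(0)*1000).round(2),'sd',(P.std(0)*1000).round(2),'R',q2R(s['tool_rot'])[:,2].round(4))
E
python3 avg.py 6; python3 -m crank '[[0.08,-0.15,0.1,0],[0,0,0.2,0],[0,0,0.2,0],[0,0,0.1,0],[0,0,0,0],[0,0,0,0],[0,0,0,0]]';python3 avg.py 6
python3 -m crank '[[0,0,0.1,0],[0,0,0.15,0],[0,0,0.15,0],[0,0,0.1,0],[0,0,0.05,0],[0,0,0,0],[0,0,0,0]]';python3 avg.py 8
```

```text
9.4333 F [ 0.05  0.08 -0.55] sd [0.39 0.44 0.46] P [567.22 192.89 114.99] sd [0.11 0.06 0.27] R [ 5.e-04  1.e-04 -1.e+00]
time: 10.02
tool_pos: [0.5684, 0.1918, 0.1083]
tool_rot: [-0.0, -0.673, 0.74, 0.0]
contact_force: [0.6, 0.3, -1.5]
gripper_width: 0.289
10.3167 F [-0.09 -0.03 -0.76] sd [0.23 0.7  0.36] P [568.41 191.86 108.42] sd [0.01 0.01 0.01] R [ 2.e-04  0.e+00 -1.e+00]
time: 10.9
tool_pos: [0.5685, 0.1919, 0.1031]
tool_rot: [0.0, -0.673, 0.739, -0.0]
contact_force: [0.2, 0.9, 1.7]
gripper_width: 0.289
11.3 F [-0.11  0.27  1.19] sd [0.68 0.38 0.52] P [568.5  191.88 103.  ] sd [0.03 0.01 0.07] R [ 3.e-04  1.e-04 -1.e+00]
```

Contact force is about 1.9 N, or roughly 3.8 mm pressed in, which matches the expected contact height. I'll check the lateral position in a picture.

```bash
python3 - <<'E'
from h import *
f=grab('wrist','wrist8'); f=load('wrist'); crop(f,'w8b',300,190,50,40,14)
grab('scene','scene8'); f=load('scene'); crop(f,'s8',330,110,110,120,5)
E
```

View pics/w8b.png

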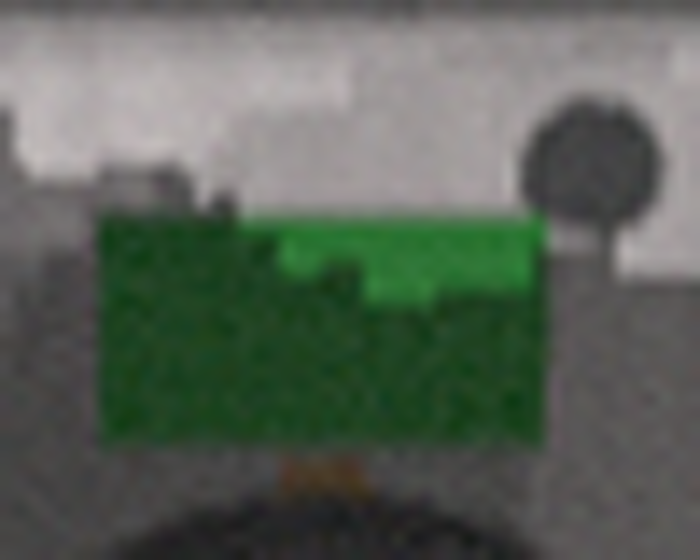

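View pics/s8.png

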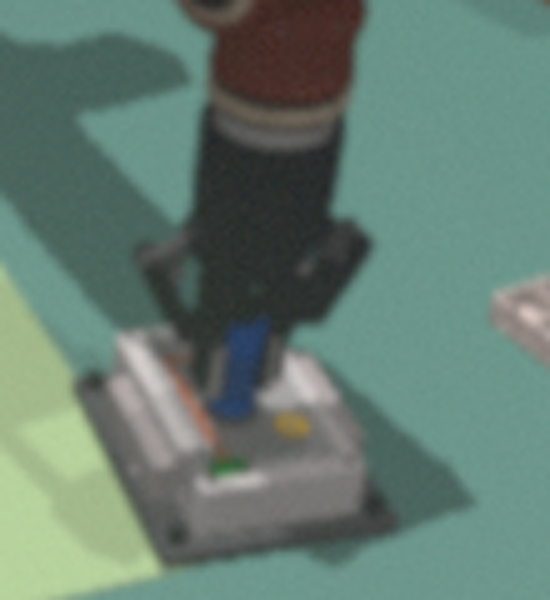

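```bash
python3 - <<'E'
from h import *
f=load('wrist'); s=manip.state(); T=q2R(s['tool_rot']); p=s['tool_pos']
crop(f,'w8c',312,218,26,12,28)
for y in (.000,.001,.002,.003):
    d=.057-.004
    pts=np.array([proj(f,p+T@[-.0004+.003*np.cos(a)*np.cos(b),y+.003*np.sin(a)*np.cos(b),d-.003+.003*np.sin(b)]) for a in np.linspace(0,6.28,25) for b in np.linspace(0,1.57,8)])
    print(y,pts.min(0),pts.max(0))
print(s['tool_pos'])
E
```

```text
0.0 [318.33340058 218.73733225] [327.01439755 227.06552576]
0.001 [318.34024116 220.07534889] [327.00792019 228.38697481]
0.002 [318.34706078 221.40927339] [327.00146266 229.70439401]
0.003 [318.35385954 222.73912449] [326.99502489 231.01780175]
[0.56843382 0.19190709 0.10288983]
```

View pics/w8c.png

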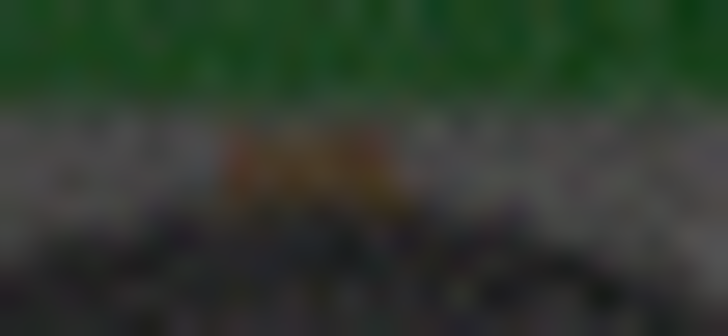

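Tip at about 54 mm along the case x axis, centred on the seam. I'll nudge it 1 mm toward the green end, then trace.

```bash
python3 -m crank '[[0,-0.05,0,0],[0,-0.05,0,0],[0,0,0,0],[0,0.1,0,0],[0,0.2,0,0],[0,0.25,0,0],[0,0.25,0,0],[0,0.25,0,0],[0,0.25,0,0],[0,0.25,0,0]]'; python3 -m crank '[[0,0.25,0,0],[0,0.25,0,0],[0,0.25,0,0],[0,0.25,0,0],[0,0.25,0,0]]'
```

```text
time: 12.23
tool_pos: [0.5537, 0.1932, 0.1029]
tool_rot: [0.0, -0.673, 0.739, -0.0]
contact_force: [1.6, -0.6, 1.5]
gripper_width: 0.29
time: 12.65
tool_pos: [0.5412, 0.1944, 0.1028]
tool_rot: [0.0, -0.673, 0.739, -0.0]
contact_force: [2.6, 0.4, 0.8]
gripper_width: 0.289
```

```bash
python3 -m crank '[[0,0.25,0,0],[-0.01,0.25,0,0],[0,0.25,0,0],[0,0.25,0,0],[0,0.25,0,0],[-0.01,0.25,0,0],[0,0.25,0,0],[0,0.25,0,0],[0,0.25,0,0],[0,0.25,0,0]]'; python3 - <<'E'
from fit import *
c=np.load('case.npz'); th=float(c['th']); Rm=np.array([[np.cos(th),-np.sin(th)],[np.sin(th),np.cos(th)]])
for q in [(.5685,.1919),(.5537,.1932),(.5412,.1944),manip.state()['tool_pos'][:2]]: print(Rm.T@(np.array(q)-c['t'])*1000)
E
```

```text
time: 13.48
tool_pos: [0.5163, 0.1969, 0.1028]
tool_rot: [0.0, -0.673, 0.739, -0.0]
contact_force: [0.7, 0.0, 1.9]
gripper_width: 0.287
[ 57.38735435 -30.67915096]
[ 42.53087719 -30.80197707]
[ 29.97340948 -30.80415692]
[  4.99481736 -30.67039086]
```

```bash
python3 -m crank '[[0,0.25,0,0],[0,0.25,0,0],[-0.01,0.25,0,0],[0,0.25,0,0],[0,0.25,0,0],[0,0.25,0,0],[0,0.25,0,0],[0,0.25,0,0],[0,0.25,0,0],[0,0.25,0,0]]'; python3 -m crank '[[0,0.25,0,0],[0,0.25,0,0],[0,0.25,0,0],[0,0.25,0,0],[0,0.25,0,0],[0,0.25,0,0],[0,0.25,0,0],[0,0.2,0,0],[0,0.1,0,0],[0,0,0,0]]'; python3 -m crank '[[0,0,0,0]]'; python3 - <<'E'
from fit import *
c=np.load('case.npz'); th=float(c['th']); Rm=np.array([[np.cos(th),-np.sin(th)],[np.sin(th),np.cos(th)]])
for q in [manip.state()['tool_pos'][:2]]: print(Rm.T@(np.array(q)-c['t'])*1000)
f=grab('wrist','wrist9'); f=load('wrist'); crop(f,'w9',290,190,60,45,12)
E
```

```text
time: 14.32
tool_pos: [0.4915, 0.1994, 0.1028]
tool_rot: [-0.0, -0.673, 0.74, 0.0]
contact_force: [1.5, 0.2, 1.2]
gripper_width: 0.29
time: 15.15
tool_pos: [0.4708, 0.2013, 0.1027]
tool_rot: [-0.0, -0.673, 0.739, 0.0]
contact_force: [0.3, 0.3, 1.0]
gripper_width: 0.287
time: 15.23
tool_pos: [0.4709, 0.2013, 0.1026]
tool_rot: [-0.0, -0.673, 0.739, 0.0]
contact_force: [0.9, 0.3, 0.9]
gripper_width: 0.286
[-40.68745453 -30.66106624]
```

View pics/w9.png

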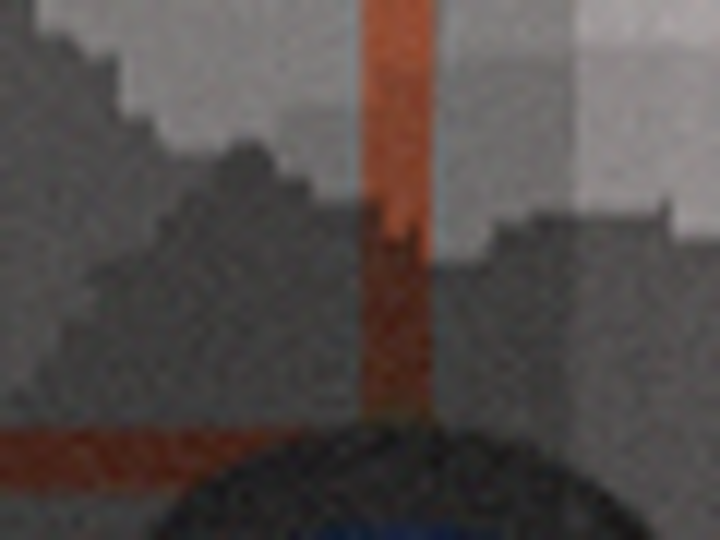

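```bash
python3 - <<'E'
from fit import *
f=load('wrist'); s=manip.state(); T=q2R(s['tool_rot']); p=s['tool_pos']
for y in (.002,.003,.004): print(y,proj(f,p+T@[-.0004,y,.0527]))
c=np.load('case.npz'); th=float(c['th']); Rm=np.array([[np.cos(th),-np.sin(th)],[np.sin(th),np.cos(th)]])
g=lambda x,y: Rm.T@(onz(f,290+(x+.5)/12-.5,190+(y+.5)/12-.5,.05)[:2]-c['t'])*1000
print(g(397,200),g(397,380),g(60,430),g(60,488),g(170,459))
im=f['img'][215:232,316:332].astype(int)
for r in range(17): print(215+r,' '.join('%3d,%3d,%3d'%tuple(x) for x in im[r][::2]))
E
```

```text
0.002 [322.73457079 224.06279982]
0.003 [322.73454464 225.37517128]
0.004 [322.73451857 226.68358072]
[-29.32636788 -30.1814269 ] [-40.47065719 -30.20272029] [-43.68015462 -10.4838132 ] [-47.38993378 -10.37989715] [-45.51497906 -16.88900379]
215  63, 61, 60  62, 62, 60  68, 43, 35  72, 42, 33  71, 38, 26  64, 66, 65  57, 57, 54  61, 62, 61
216  60, 60, 57  61, 59, 59  66, 38, 30  67, 32, 23  67, 37, 28  62, 61, 59  62, 60, 56  68, 67, 65
217  62, 59, 60  63, 65, 65  69, 46, 38  69, 28, 21  75, 42, 33  62, 65, 67  66, 64, 63  68, 63, 65
218  66, 65, 66  56, 57, 59  73, 47, 44  72, 42, 35  73, 42, 28  58, 58, 58  67, 67, 65  62, 60, 58
219  61, 60, 59  63, 61, 61  70, 48, 39  71, 37, 25  72, 42, 34  61, 60, 58  63, 65, 63  62, 61, 60
220  56, 57, 55  55, 57, 56  65, 39, 28  75, 46, 34  67, 37, 27  61, 63, 60  62, 63, 58  66, 67, 65
221  58, 53, 54  62, 61, 60  67, 40, 35  66, 32, 18  70, 36, 25  64, 62, 61  62, 59, 60  63, 60, 59
222  64, 65, 62  70, 69, 69  70, 44, 35  67, 39, 29  69, 40, 30  60, 59, 61  61, 60, 62  65, 61, 62
223  58, 55, 55  57, 54, 54  65, 42, 36  60, 41, 23  65, 43, 32  60, 58, 57  63, 62, 64  59, 56, 55
224  62, 62, 62  64, 63, 63  63, 48, 33  56, 47, 35  59, 45, 34  63, 60, 52  61, 55, 56  65, 65, 63
225  56, 53, 50  51, 49, 49  45, 41, 33  40, 37, 31  39, 37, 31  45, 40, 33  50, 53, 53  58, 54, 55
226  43, 34, 34  33, 31, 33  45, 42, 43  21, 24, 21  34, 35, 32  28, 25, 26  35, 35, 38  42, 38, 39
227  34, 31, 30  44, 44, 44  34, 27, 30  31, 31, 32  37, 38, 32  31, 29, 31  36, 35, 35  31, 32, 29
228  29, 28, 29  32, 30, 31  34, 35, 37  39, 34, 38  37, 32, 33  24, 20, 22  33, 37, 37  38, 37, 36
229  35, 31, 34  32, 33, 32  39, 38, 41  40, 36, 39  33, 34, 32  31, 33, 33  34, 31, 29  33, 31, 31
230  32, 35, 33  45, 41, 41  38, 36, 36  36, 40, 38  37, 33, 35  35, 31, 30  32, 28, 33  37, 30, 31
231  35, 38, 36  29, 29, 31  37, 34, 32  36, 31, 35  38, 37, 38  32, 36, 38  36, 36, 37  41, 44, 45
```

```bash
cat > cp.py <<'E'
from fit import *
c=np.load('case.npz'); th=float(c['th']); Rm=np.array([[np.cos(th),-np.sin(th)],[np.sin(th),np.cos(th)]])
print(Rm.T@(np.array(manip.state()['tool_pos'][:2])-c['t'])*1000)
E
python3 -m crank '[[0,0.1,0,0],[0,0.1,0,0],[0,0,0,0],[-0.1,0,0,0],[-0.2,0,0,0],[-0.25,0,0,0],[-0.25,0,0,0],[-0.25,0,0,0],[-0.25,0,0,0],[-0.25,0,0,0]]'; python3 cp.py;  python3 -m crank '[[-0.25,0,0,0],[-0.25,0,0,0],[-0.25,0,0,0],[-0.25,0,0,0],[-0.25,0,0,0]]'; python3 cp.py
```

```text
time: 16.12
tool_pos: [0.4707, 0.2172, 0.1027]
tool_rot: [-0.0, -0.673, 0.739, 0.0]
contact_force: [0.1, -2.1, 1.7]
gripper_width: 0.289
[-42.3988703  -14.88799231]
time: 16.53
tool_pos: [0.4719, 0.2296, 0.1028]
tool_rot: [-0.0, -0.673, 0.739, -0.0]
contact_force: [-0.8, -1.3, 0.6]
gripper_width: 0.288
[-42.33364253  -2.39539772]
```

```bash
python3 -m crank '[[-0.25,0,0,0],[-0.25,0,0,0],[-0.25,0,0,0],[-0.25,0,0,0],[-0.25,0,0,0],[-0.25,0,0,0],[-0.25,0,0,0],[-0.25,0,0,0],[-0.25,0,0,0],[-0.25,0,0,0]]'; python3 cp.py;  python3 -m crank '[[-0.25,0,0,0],[-0.25,0,0,0],[-0.15,0,0,0],[-0.05,0,0,0],[0,0,0,0],[0,0,0,0]]'; python3 cp.py; python3 - <<'E'
from h import *
f=grab('wrist','wrist10'); f=load('wrist'); crop(f,'w10',290,190,60,45,12)
E
```

```text
time: 17.37
tool_pos: [0.4743, 0.2545, 0.1028]
tool_rot: [-0.0, -0.673, 0.739, 0.0]
contact_force: [0.1, -1.7, 2.1]
gripper_width: 0.29
[-42.38747634  22.59401104]
time: 17.87
tool_pos: [0.475, 0.2616, 0.1029]
tool_rot: [0.0, -0.673, 0.74, 0.0]
contact_force: [0.1, 0.2, 1.3]
gripper_width: 0.287
[-42.34808242  29.7140992 ]
```

View pics/w10.png

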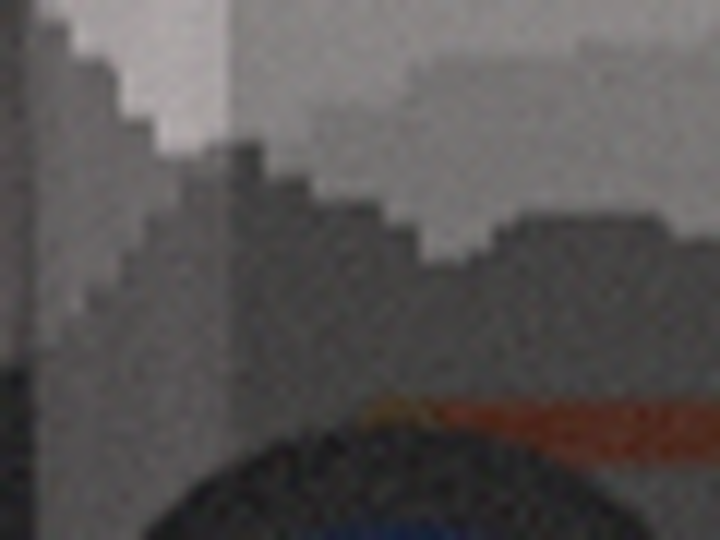

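The trace is complete: the tip is at the plain end of the seam. Lifting off and moving to hover above the spot.

```bash
python3 -m crank '[[0,0,-0.2,0],[0,0,-0.4,0],[0,0,-0.6,0],[0,0,-0.6,0],[0,0,-0.4,0],[0,0,0,0]]'; python3 -m crank '[[0,-0.7,0,0],[0.2,-1.5,0,0],[0.2,-1.5,0,0],[0.2,-1.5,0,0],[0.21,-1.5,0,0],[0,-1,0,0],[0,-0.34,0,0],[0,0,0.3,0],[0,0,0.4,0],[0,0,0.1,0]]';python3 -m crank '[[0,0,0,0],[0,0,0,0],[0,0,0,0],[0,0,0,0]]'; python3 cp.py; python3 - <<'E'
from h import *
f=grab('wrist','wrist11'); f=load('wrist'); crop(f,'w11',285,190,75,50,10)
E
```

```text
time: 18.42
tool_pos: [0.4757, 0.2615, 0.1264]
tool_rot: [0.001, -0.673, 0.74, -0.0]
contact_force: [0.1, 0.3, -0.1]
gripper_width: 0.287
time: 19.25
tool_pos: [0.553, 0.2456, 0.1155]
tool_rot: [-0.001, -0.673, 0.739, 0.001]
contact_force: [-0.3, -0.4, -1.2]
gripper_width: 0.289
time: 19.58
tool_pos: [0.5541, 0.2458, 0.1171]
tool_rot: [0.0, -0.673, 0.739, -0.0]
contact_force: [-0.2, -0.5, -1.2]
gripper_width: 0.285
[37.92368509 21.56185787]
```

View pics/w11.png

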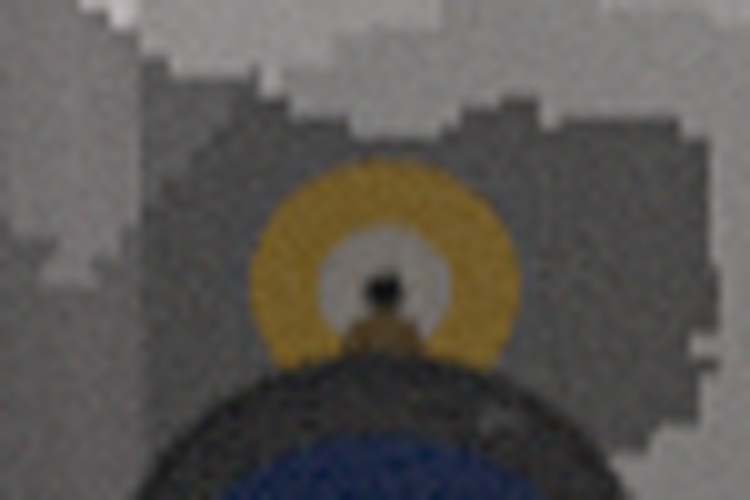

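```bash
python3 - <<'E'
from fit import *
f=load('wrist'); s=manip.state(); T=q2R(s['tool_rot']); p=s['tool_pos']
c=np.load('case.npz'); th=float(c['th']); Rm=np.array([[np.cos(th),-np.sin(th)],[np.sin(th),np.cos(th)]])
g=lambda x,y: Rm.T@(onz(f,285+(x+.5)/10-.5,190+(y+.5)/10-.5,.05)[:2]-c['t'])*1000
print('dot',g(383,290),'ring L/R',g(250,290),g(520,290),'ring top',g(385,158),'white top',g(385,223))
for y in (.002,.003,.004):
    d=.057
    pts=np.array([proj(f,p+T@[-.0004+.003*np.cos(a)*np.cos(b),y+.003*np.sin(a)*np.cos(b),d-.003+.003*np.sin(b)]) for a in np.linspace(0,6.28,25) for b in np.linspace(0,1.57,8)])
    print(y,((pts.min(0)-[285,190]+.5)*10),((pts.max(0)-[285,190]+.5)*10))
print(p)
E
```

```text
dot [34.35616358 21.87186602] ring L/R [34.33021558 31.82176003] [34.38288825 11.62415428] ring top [44.8375959  21.74959752] white top [39.71570629 21.73623524]
0.002 [339.47955767 296.09224844] [424.5315552  377.68272992]
0.003 [339.5440348  309.19601525] [424.46813687 390.62736894]
0.004 [339.60831831 322.26049797] [424.40490899 403.53331031]
[0.55419729 0.24576553 0.11710331]
```

Well centred over the spot. Descending to the half-pressed position, TCP about 0.1008.

```bash
python3 -m crank '[[0,0,0.15,0],[0,0,0.25,0],[0,0,0.25,0],[0,0,0.2,0],[0,0,0.15,0],[0,0,0.15,0],[0,0,0.15,0],[0,0,0.1,0],[0,0,0,0],[0,0,0,0]]'; python3 avg.py 6
```

```text
time: 20.47
tool_pos: [0.5542, 0.2455, 0.103]
tool_rot: [-0.0, -0.673, 0.739, -0.0]
contact_force: [-2.0, -0.2, 1.7]
gripper_width: 0.293
20.7667 F [-0.99 -0.52  1.43] sd [0.49 0.42 0.35] P [554.22 245.58 102.97] sd [0.02 0.01 0.05] R [ 0.e+00 -1.e-04 -1.e+00]
```

```bash
python3 -m crank '[[0,0,0.05,0],[0,0,0.1,0],[0,0,0.05,0],[0,0,0.01,0],[0,0,0,0],[0,0,0,0],[0,0,0,0],[0,0,0,0]]'; python3 avg.py 20; python3 cp.py; python3 - <<'E'
from h import *
f=grab('wrist','wrist12'); f=load('wrist'); crop(f,'w12',285,190,75,50,10)
f=grab('scene','scene12'); f=load('scene'); crop(f,'s12',330,110,110,120,5)
f=grab('top','top12')
E
```

```text
time: 21.43
tool_pos: [0.5543, 0.2456, 0.1008]
tool_rot: [0.0, -0.673, 0.74, -0.0]
contact_force: [-1.3, -0.9, 3.0]
gripper_width: 0.286
22.4333 F [-0.72 -0.59  2.06] sd [0.51 0.55 0.28] P [554.26 245.62 100.74] sd [0.02 0.01 0.02] R [ 1.e-04  0.e+00 -1.e+00]
[38.05919581 21.42156437]
```

View pics/w12.png

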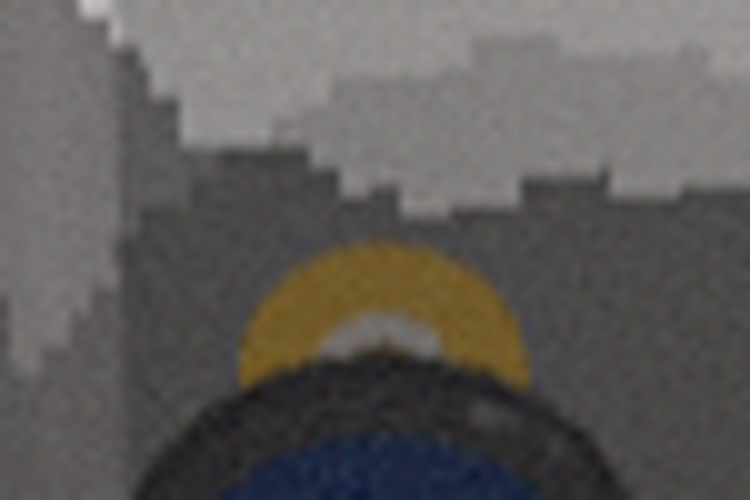

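View pics/s12.png

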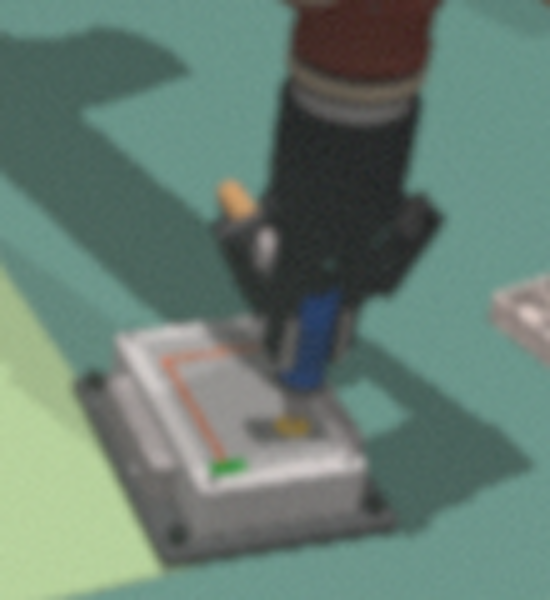

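View pics/scene12.png

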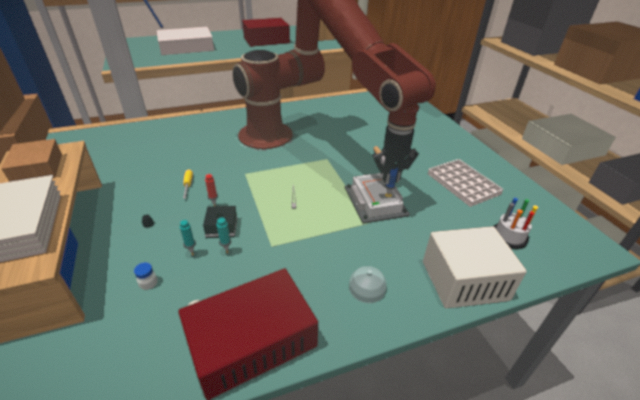

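View pics/top12.png

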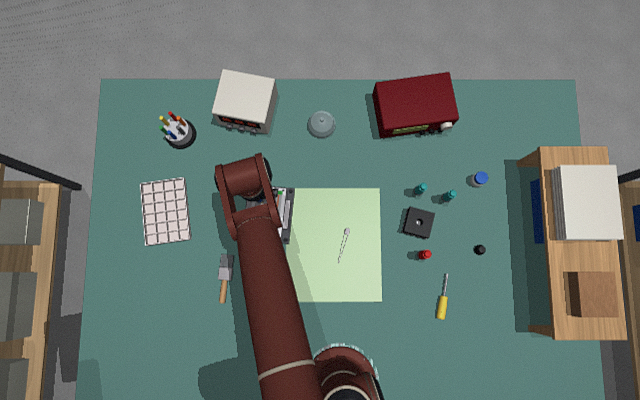

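```bash
python3 - <<'E'
from fit import *
f=load('wrist'); s=manip.state(); T=q2R(s['tool_rot']); p=s['tool_pos']
c=np.load('case.npz'); th=float(c['th']); Rm=np.array([[np.cos(th),-np.sin(th)],[np.sin(th),np.cos(th)]])
g=lambda x,y: Rm.T@(onz(f,285+(x+.5)/10-.5,190+(y+.5)/10-.5,.05)[:2]-c['t'])*1000
print('ring top',g(383,242),'white top',g(383,314),'LR',g(240,372),g(530,372)); print('tip', Rm.T@((p+T@[-.0004,.0032,0])[:2]-c['t'])*1000)
E
```

```text
ring top [44.65750583 21.75045653] white top [39.31825496 21.73909343] LR [34.92939523 31.69162813] [34.97645105 11.49073385]
tip [34.84612259 21.8029546 ]
```

The tip is within about 0.4 mm of the spot centre, pressed in about 5.9 mm, and nothing else on the bench has moved. Handing in.

```bash
python3 -c "
from plant import manip
print(manip.job_done()); print(manip.state()['time'])"
```

```text
the job is handed in; nothing more can be done
None
the job is handed in; nothing more can be done
```

I took the blue probe from its stand and ran its tip along the seam at about 3 cm/s, from the green-marked end round the corner to the plain end. It is now held on the yellow-ringed spot, and the job was handed in at about 22.6 s on the robot's clock.

- **Seam trace:** the spring tip was pressed in about 4 mm (about 1.9 N), and the height held steady within about 0.3 mm. The tip stayed within about 0.3 mm of the seam's centre line by the camera.
- **Extra movements on the seam:** I pushed the tip back about 1 mm at the start. At the corner I stopped briefly, because a picture showed it about 2 mm short, and moved it on before turning.
- **On the spot:** the probe is upright and at rest, with its tip about 0.4 mm from the spot's centre. It pushes with about 2.8 N, so the spring is pressed in about 5.9 mm of its 12 mm.
- **Bench:** the last top and scene pictures show everything else where it was.
- **Disagreement:** the camera showed the tip about 3 mm toward the robot from the gripper's centre line, while the grasp measurements suggested 1 to 2 mm. I aimed by where the tip appeared next to the seam and the spot.
- **Limits of the checks:** the flange hid part of the tip once it was pressed in, so the last position check combined the picture with the arm's own readings. How far the spring is pressed in comes from force and height, because it cannot be seen directly.

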